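Load a round blank into the marking cradle

TASK

With a fingertip on its top, never picking it up, dragging it or shoving it from behind, roll the plain round blank along the wooden runners until it drops into the pair of V-notches and stays there; then push it endwise along the notches until its end butts against the steel stop. Finally push the hinged steel keeper over so that it comes down and rests on the blank. Leave the finished rung with the thin tenons lying where it is on the runners, and do not disturb the other loose things on the board and the bench.

Things in the scene. Friction and masses are not known exactly. Their poses are not given: they have to be found in the camera images.
- cradle: marking cradle fixed to the bench: ply board 270 x 350 x 18 mm carrying two wooden runners, a steel end stop and a hinged keeper. Origin on the bench top (z = 0), midway between the runners, straight below the notch line. x: along the runners; y: along the notch line, the stop stands at the -y end; z up. The board reaches from y = -0.195 to +0.155 m
- notch_line (a point): midway between the two runners at the mouth of the notches, 60 mm above the cradle's origin, same axes. Runners: centred at y = -0.055 and +0.055 m, 22 mm wide, tops level at 60 mm, x from -0.125 to +0.125 m, with a 12 mm high cleat on the last 8 mm of each end. A 90 degree V-notch crosses each at x = 0, 32 mm wide at the mouth, 16 mm deep
- stop_face (a point): middle of the stop's face that the blank's end must touch, at (0, -0.115, 0.0737) in the cradle's frame: the height of the seated blank's axis. The stop is a steel plate 50 mm wide along cradle x, its top 90 mm above the bench; two hinge cheeks stand behind it (43 mm over all, up to 121 mm high, cradle y -0.123 to -0.157)
- blank: the workpiece: plain wooden cylinder, 42 mm diameter end to end, 200 mm long, 0.2 kg. Origin at the middle of its axis, y along it, z up at the start. It lies across the runners, axis 81 mm high, 70 to 95 mm from the notches on the near or the far side, its end 20 to 40 mm short of the stop. Seated, its axis is 74 mm high at cradle x = 0; against the stop its origin is at cradle y = -0.015
- rung: bystander: finished wooden rung, 42 mm diameter for 152 mm of its length, with a tenon 25 mm thick and 28 mm long at each end, lying loose on the runners on the other side of the notches. Origin at the middle of its axis, y along it
- keeper (a joint): keeper angle, rad: 0 = thrown back, leaning 25 degrees behind upright (towards cradle -y); grows as it is pushed over towards cradle +y; 0.44 = upright; 2.0 = level, its foot on the seated blank. Starts between 0 and 0.25. The hinge is slightly stiff and damped: it stays back, but pushed some 20 degrees past upright it sinks down slowly by its own weight (0.16 kg)
- keeper_hinge (a point): the keeper's hinge axis (parallel to cradle x), 110 mm above the bench at cradle y = -0.140. The keeper is a flat steel bar 18 mm wide and 6 mm thick that reaches 118 mm from the axis. A foot of 18 mm diameter stands 15 mm out from the bar's middle line, 60 mm from the axis, on the side that faces the blank when closed
- keeper_tip (a point): the middle of the round end knob (18 mm diameter, 16 mm long) at the keeper's free end, 110 mm from the hinge axis
- pencil: bystander: flat red carpenter's pencil, 168 mm long, 8 mm thick, lying loose on the board on its free margin at the +y side, along the runners
- folding_rule: bystander: folded wooden rule 203 x 16 x 15 mm, lying loose on the board between the two runners, along them; its top is 33 mm above the bench, below the blank
- round_brush: bystander: round paint brush, 201 mm long, on the bench
- handle: bystander: turned wooden tool handle, 96 mm long, on the bench

How it is judged:
On the way, in this order (a step that is already met when the one before it is completed fails the run):
1. the blank has been rolled, not dragged, into both V-notches (x of blank in the frame of cradle between -0.004 and 0.004 m and z of blank in the frame of cradle below 0.077 m and angle between the y axis of blank and the y axis of cradle, either way round below 0.05 rad and angle between blank's own z axis and vertical above 0.8 rad), for 0.2 s.
2. its end touches the stop (y of blank in the frame of stop_face below 0.103 m), for 0.1 s.
3. the keeper has come down on the blank (value of joint keeper above 1.9 rad and contact force between keeper and blank above 0.2 N), for 0.2 s.
At the end, for the whole second after the job is handed in: the blank lies at rest in both V-notches (axis within 4 mm of the notch line, within 3 mm of its seated height, parallel within 3 degrees), its end within 3 mm of the stop, and the keeper lies on it with its own weight (joint above 1.9 rad, contact force above 0.2 N) (all of step 3 and x of blank in the frame of cradle between -0.004 and 0.004 m and z of blank in the frame of cradle between 0.07 and 0.077 m and angle between the y axis of blank and the y axis of cradle, either way round below 0.05 rad and y of blank in the frame of stop_face below 0.103 m and linear speed of blank below 0.02 m/s); the robot touches nothing.
It fails at once if the blank is lifted off the runners (by more than 9 mm) (z of blank in the frame of cradle above 0.09 m).
It fails at once if the blank is shoved from behind instead of rolled from its top (pushed, while on the runners, with the fingertips lower than its axis) (contact force between the fingers and blank above 1 N and z of blank in the frame of cradle above 0.0785 m and z of the grasp point in the frame of cradle below 0.097 m).
It fails at once if the finished rung is disturbed (moved 15 mm) (distance of rung from where it was at the start of the episode above 0.015 m).
It fails at once if another thing on the bench is disturbed (moved 20 mm) (distance of any of pencil, folding_rule, round_brush, handle from where it was at the start of the episode above 0.02 m).
It also fails if it takes over 58 s, if anything falls off the work surface, if the arm or the gripper's body presses on something with over 40 N, if the wrist force passes 120 N, or if a joint passes its speed limit or range.

ROBOT

A 6-joint arm with a two-finger parallel gripper is mounted at the origin on the work surface; the furniture and walls round the work are solid. World frame = base frame: x ahead of the robot, y to its left, z up, the work surface at z = 0. Lengths are in m, angles in rad, forces in N, time in s.
With the tool pointing down it reaches from about 0.35 to 0.775 m from the base axis. Payload 5.5 kg.
Tool frame: the origin (TCP) lies at the very end of the fingers, on their centre line; the grasp point (between the pads) lies 19 mm behind it; z points along the fingers, y is the line along which they close (so a half turn about z gives the same grasp; the last joint's range is limited). The gripper opens to 85 mm and grips with 20 to 120 N. Pads are 22 mm wide; open, the fingers measure 114 mm over their backs; the gripper's body (76 mm by 85 mm) begins 54 mm behind the grasp point. The pads swing forward as they close: fully open they stand 13 mm farther back than shut.
Start: joints at [-1.444, 0.313, 0.046, 1.304, 0, 1.431], TCP at [0.152, -0.555, 0.231] pointing down, gripper open.
Joint ranges: [-2.76, 2.76], [-0.86, 1.69], [-1.03, 1.26], [-2.2, 2.34], [-1.47, 1.5], [-3.14, 3.14]. Speed limits (rad/s): [2.57, 2.57, 3.14, 3.14, 3.14, 3.14].

INTERFACE

Orientations are given as a unit quaternion [w, x, y, z].
In Python, from workcell import env, cams, ticket, spotter gives the robot as it stands.
- The arm moves only by the tool jog_arm, never from a script. Its argument "increments" is a list that holds one entry, the list of rows, each a list of 7 numbers: the shift along the tool's x, y, z in units of 0.25 m (1.0 is 0.25 m), then the turn, a rotation vector about the tool's x, y, z in units of 180 degrees (1.0 is 180 degrees), then the closure in counts, from 0 (fully open) to 255 (shut). A call has 1 to 20 rows; each row shifts and turns the commanded pose from where the row before left it, along the tool's axes as they then stand; what a row does not reach is not made up. A row lasts 1/10 s, in which the tool goes at most 50 mm and 8.59 degrees, less where a joint would pass 70% of its speed; a pose out of reach is approached as far as the arm can. A call with a number of a shift or a turn outside -1 to 1 is refused whole. A call with a gripper value outside its range is refused whole. The fingers move at their own pace and stop on an object; "force" is the grip in N (left out, the last holds). Time passes only in rows, so rows that do not move let the fingers close. It gives the time, the measured TCP pose, the force, the opening and the grip force at its end, in the units of the state.
- env.get_state(): the state, without advancing time (a new reading comes with each control period).
- cams.read_camera(name): name is "scene" or "top"; returns a dict with "pixels" (480x640x3 uint8, red, green, blue), "fx", "fy", "cx", "cy" (pixels), "xyz" and "attitude" of the camera in the world. Camera axes: x right, y down, z forward; pixel columns grow to the right and rows downward; lengths in m; the calibration is good to about 2 mm. A picture is of the moment at which its call begins. There is no depth.
- ticket.hand_in(): hands the job in; it is judged then, once.
Trained networks look in the newest picture that a camera, given by its name, has taken for a name from the list of things; names that differ only in an ending like _2 or _b are one class to them, and where a whole thing is asked for, a point or a joint stands for the part that bears it (a point fixed in the world has none). Each returns a list of dicts, best first, with "conf" (0 to 1); they miss things now and then, are a little off and sometimes report something else, mostly with a low value. They report only what shows in the picture. A call takes as long as a camera call.
- spotter.find_in(target, camera): "uv" ([column, row] in pixels, amid what is visible of it).
- spotter.cut_out(target, camera): "region" (480x640 bool, what is visible of it) and "uv" ([column, row] in pixels, amid what is visible of it).
- spotter.landmark_of(target, camera): "uv" ([column, row] in pixels: a listed point, or the origin of a listed thing).
The state is a dict: "clock": time; "joint_pos": joint angles; "qvel": joint speeds; "tau": joint torques, N m; "tcp_pos": TCP position; "orientation": TCP orientation; "wrist_force": force on the tool from outside, world axes, zero at the start; "ft_torque": the same for the moment, N m; "finger_gap": finger opening in m; "grip_force": force on a finger pad.
Only numpy, scipy, OpenCV 4.12 (cv2) and the standard library are available. Lean on these libraries where they do the work, as an engineer would, in place of code of your own. Each camera call takes 0.05 s, during which the arm holds its last target. There are 200 camera calls.

## Working session

There is one attempt and no reset: what is moved stays moved. The work goes in short steps, Python scripts to look and compute and a tool call to move; the robot and the scene stay as the last step left them, time stands still between calls to the robot, and variables do not carry over. Pictures are saved under pics/ and viewed, at most 10 in all, crops included, and the job is handed in when it is done.

Besides the shell and the picture viewer there is one more tool, called after "Call:" by a JSON object that holds its "fn" and its "kwargs", one argument or row to a line. jog_arm: Moves the arm, as the interface text tells. Shifts and turns lie within -1 to 1; 1 stands for 0.25 m of shift or 180 degrees of turn. Its arguments: {"type":"object","properties":{"increments":{"type":"array"},"force":{"type":"number"}},"required":["increments"]}

```bash
mkdir -p pics; ls; cat > h.py <<'E'
import numpy as np, cv2
from scipy.spatial.transform import Rotation as R
from workcell import env, cams, ticket, spotter
def q2R(q): return R.from_quat([q[1],q[2],q[3],q[0]]).as_matrix()
def camRt(c):
    a=np.array(c["attitude"],float)
    return (q2R(a) if a.size==4 else a.reshape(3,3)), np.array(c["xyz"])
def ray(c,uv):
    M,t=camRt(c); d=M@np.array([(uv[0]-c["cx"])/c["fx"],(uv[1]-c["cy"])/c["fy"],1]); return t,d
def onz(c,uv,z):
    t,d=ray(c,uv); return t+d*(z-t[2])/d[2]
def proj(c,P):
    M,t=camRt(c); p=M.T@(np.asarray(P,float)-t); return np.array([c["cx"]+c["fx"]*p[0]/p[2],c["cy"]+c["fy"]*p[1]/p[2]])
def tri(obs):
    A=np.zeros((3,3));b=np.zeros(3)
    for c,uv in obs:
        t,d=ray(c,uv); d=d/np.linalg.norm(d); P=np.eye(3)-np.outer(d,d); A+=P;b+=P@t
    return np.linalg.solve(A,b)
E
python3 - <<'E'
from h import *
C={}
for n in("scene","top"):
    c=cams.read_camera(n);C[n]=c
    cv2.imwrite(f"pics/{n}0.png",c["pixels"][:,:,::-1]); print(n,c["xyz"],c["attitude"],c["fx"])
for t in["cradle","notch_line","stop_face","blank","rung","keeper_hinge","keeper_tip"]:
    o=[]
    for n in C:
        r=spotter.landmark_of(t,n)
        print(t,n,[(np.round(x["uv"],1).tolist(),round(x["conf"],2)) for x in r[:2]])
        if r:o.append((C[n],r[0]["uv"]))
    if len(o)==2: print("   ",tri(o).round(4))
print(env.get_state())
E
```

```text
pics
scene [-0.30995667  0.49889072  0.62892353] [ 0.24145488 -0.35956423  0.74851054 -0.50214049] 611.6685033973096
top [ 0.38988551 -0.17887322  1.076348  ] [ 0.07143106 -0.6945884   0.71197384 -0.07441646] 491.6950659538435
cradle scene [([285.5, 319.3], 0.92)]
cradle top [([283.8, 250.9], 0.83)]
    [ 0.5725 -0.1305  0.0021]
notch_line scene [([283.2, 291.0], 0.94)]
notch_line top [([284.0, 246.9], 0.56)]
    [ 0.5726 -0.1311  0.0656]
stop_face scene []
stop_face top [([339.1, 242.2], 0.68), ([433.3, 225.2], 0.28)]
blank scene [([256.4, 271.3], 0.73)]
blank top [([281.3, 203.7], 0.8)]
    [ 0.6629 -0.1275  0.0762]
rung scene [([302.2, 303.6], 0.71)]
rung top [([272.3, 286.1], 0.74)]
    [ 0.4878 -0.1095  0.0812]
keeper_hinge scene []
keeper_hinge top [([351.1, 237.4], 0.96), ([440.6, 297.9], 0.6)]
keeper_tip scene []
keeper_tip top [([377.0, 225.1], 0.93), ([286.9, 248.3], 0.29)]
{'clock': 0.8, 'joint_pos': array([-1.44359245e+00,  3.13206334e-01,  4.61226456e-02,  1.30363776e+00,
        3.79377778e-05,  1.43118800e+00]), 'qvel': array([-0.00095063, -0.00160103,  0.00020478, -0.00013546,  0.00203499,
       -0.00055379]), 'tau': array([-1.06006672e-03, -4.80390894e+01,  2.98794168e+01, -3.23448421e-04,
       -2.65959698e-04,  6.78080355e-06]), 'tcp_pos': array([ 0.15160515, -0.55469214,  0.23132885]), 'orientation': array([3.75583448e-05, 9.91114595e-01, 1.33010746e-01, 1.87363056e-05]), 'wrist_force': array([-0.582562  , -0.16584813,  0.27819925]), 'ft_torque': array([-0.00241561,  0.02295605,  0.00678945]), 'grip_force': 0.0, 'finger_gap': 0.08523410661913619}
```

View pics/scene0.png

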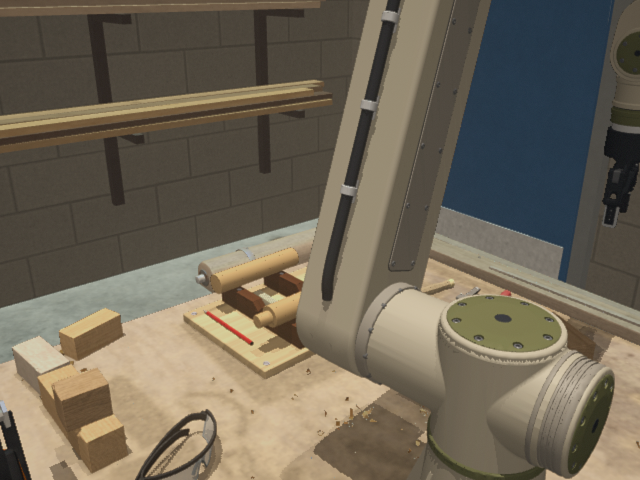

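View pics/top0.png

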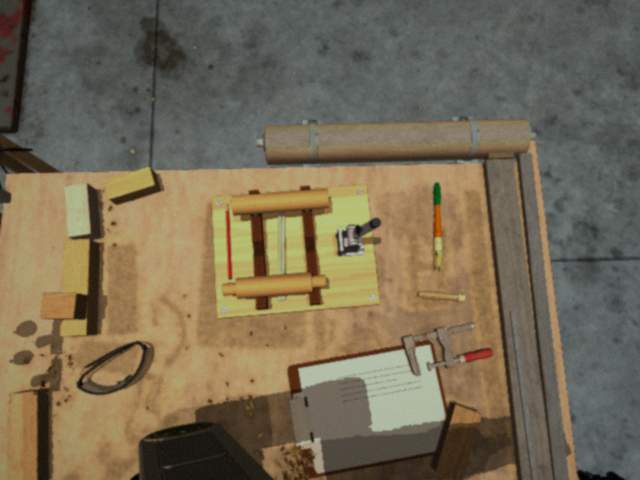

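Far-side blank (top picture, centre about (280,202)) next to the notches' far side; rung on the near side at (273,286); stop/keeper on the right at (350,238), i.e. world -y. Next: zoom for the exact cradle pose.

```bash
python3 - <<'E'
from h import *
c=cams.read_camera("top")
im=c["pixels"][:,:,::-1]
cv2.imwrite("pics/topz.png",cv2.resize(im[175:325,205:395],None,fx=4,fy=4,interpolation=cv2.INTER_CUBIC))
for t in["blank","rung","cradle","keeper_tip"]:
    r=spotter.cut_out(t,"top")
    if r:
        ct,_=cv2.findContours(r[0]["region"].astype(np.uint8),0,1)
        k=max(ct,key=cv2.contourArea); print(t,cv2.minAreaRect(k), len(r), r[0]["conf"])
        b=cv2.boxPoints(cv2.minAreaRect(k)); print(np.array([onz(c,p,{"blank":.081,"rung":.081,"cradle":.018}.get(t,.1))[:2] for p in b]).round(4).tolist())
        if t=="cradle": print(cv2.approxPolyDP(cv2.convexHull(k),4,True).reshape(-1,2).tolist())
E
```

```text
blank ((279.0586242675781, 201.20347595214844), (20.01396369934082, 97.24626922607422), 85.2363510131836) 2 0.79
[[0.681, -0.0215], [0.6937, -0.2256], [0.6502, -0.2277], [0.6378, -0.0254]]
rung ((273.41070556640625, 284.899169921875), (21.47007942199707, 103.79450988769531), 85.36454010009766) 1 0.8
[[0.5064, -0.0048], [0.5184, -0.215], [0.4749, -0.2172], [0.4632, -0.0088]]
cradle ((295.9827880859375, 250.2930908203125), (122.82424926757812, 170.32627868652344), 85.2363510131836) 1 0.64
[[0.6987, 0.0414], [0.7223, -0.3392], [0.4494, -0.3466], [0.4287, 0.0149]]
[[366, 186], [379, 221], [378, 304], [216, 316], [212, 196]]
keeper_tip ((363.3000183105469, 229.6000213623047), (13.86362075805664, 37.565940856933594), 63.43495178222656) 1 0.76
[[0.5928, -0.2556], [0.6262, -0.3256], [0.6, -0.3369], [0.567, -0.2671]]
```

View pics/topz.png

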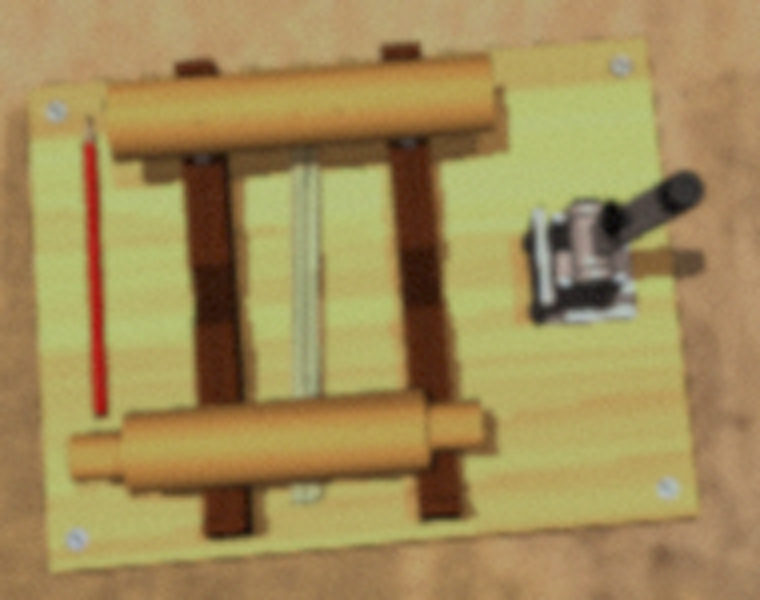

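```bash
python3 - <<'E'
from h import *
from scipy.optimize import least_squares
c=cams.read_camera("top")
L=[((28,87),(.135,.155,.018)),((645,38),(.135,-.195,.018)),((698,514),(-.135,-.195,.018)),((50,572),(-.135,.155,.018)),
((175,66),(.125,.066,.072)),((214,60),(.125,.044,.072)),((206,537),(-.125,.066,.072)),((252,533),(-.125,.044,.072)),
((381,46),(.125,-.044,.072)),((419,42),(.125,-.066,.072)),((420,519),(-.125,-.044,.072)),((461,514),(-.125,-.066,.072)),
((216,293),(0,.055,.06)),((421,276),(0,-.055,.06))]
uv=np.array([l[0] for l in L])/4+[205,175]-.375; P=np.array([l[1] for l in L])
def W(p,P):
    a=p[2];return P@R.from_euler('z',a).as_matrix().T+[p[0],p[1],0]
f=lambda p:(np.array([proj(c,q) for q in W(p,P)])-uv).ravel()
s=least_squares(f,[.573,-.13,.05],loss='soft_l1'); p=s.x;print(p,f(p).reshape(-1,2).round(1).tolist())
np.save("cradle.npy",p)
# blank corners in crop (silhouette); z at axis
Ri=R.from_euler('z',-p[2]).as_matrix()
B=np.array([(104,88),(492,56),(496,128),(112,160)])/4+[205,175]-.375
Bw=np.array([onz(c,b,.085) for b in B]); print("blank cradle",((Bw-[p[0],p[1],0])@Ri.T).round(4).tolist())
Bw=np.array([onz(c,b,.085) for b in np.array([(125,415),(425,395),(430,470),(130,492)])/4+[205,175]-.375]); print("rung",((Bw-[p[0],p[1],0])@Ri.T).round(4).tolist())
# keeper tip: unknown angle on arc, centre plane x=0
k=np.array([685,189])/4+[205,175]-.375
for th in np.arange(0,.3,.05):
    b=th-np.radians(25); q=np.array([[0,-.14+.11*np.sin(b),.11+.11*np.cos(b)]]); print(th,W(p,q).round(4).tolist(),proj(c,W(p,q)[0]).round(1),k.round(1))
for q in [(0,0,.06),(0,-.115,.0737),(0,-.14,.11),(0,.0,.18)]: print(q,W(p,np.array([q])).round(4))
E
```

```text
[ 0.57311567 -0.13251643  0.06247847] [[-0.8, -0.1], [0.8, -0.9], [1.6, 0.9], [-0.3, 0.9], [-0.3, -0.9], [0.3, -0.2], [-0.4, -0.1], [-1.0, -0.1], [-0.2, -0.2], [0.6, -0.0], [0.3, -0.4], [0.9, -0.1], [-1.0, 0.7], [0.1, 0.5]]
blank cradle [[0.1103, 0.1018, 0.085], [0.11, -0.1019, 0.085], [0.071, -0.1002, 0.085], [0.0712, 0.0998, 0.085]]
rung [[-0.0617, 0.1007, 0.085], [-0.0648, -0.0511, 0.085], [-0.1027, -0.0503, 0.085], [-0.1005, 0.1004, 0.085]]
0.0 [[0.5848, -0.3186, 0.2097]] [382.7 222.9] [375.9 221.9]
0.05 [[0.5844, -0.3136, 0.2119]] [380.1 222.9] [375.9 221.9]
0.1 [[0.5841, -0.3085, 0.2138]] [377.4 222.9] [375.9 221.9]
0.15000000000000002 [[0.5838, -0.3033, 0.2155]] [374.6 222.9] [375.9 221.9]
0.2 [[0.5835, -0.2979, 0.2169]] [371.8 223. ] [375.9 221.9]
0.25 [[0.5831, -0.2926, 0.2181]] [368.9 223.1] [375.9 221.9]
(0, 0, 0.06) [[ 0.5731 -0.1325  0.06  ]]
(0, -0.115, 0.0737) [[ 0.5803 -0.2473  0.0737]]
(0, -0.14, 0.11) [[ 0.5819 -0.2722  0.11  ]]
(0, 0.0, 0.18) [[ 0.5731 -0.1325  0.18  ]]
```

Call:
{"fn": "jog_arm", "kwargs": {
  "increments": [
    [[0,0,-0.02,0,0,-0.0435,255],[0,0,-0.02,0,0,-0.0435,255],[0,0,-0.02,0,0,-0.0435,255],[0,0,-0.02,0,0,-0.0435,255],[0,0,-0.02,0,0,-0.0435,255],[0,0,-0.02,0,0,-0.0435,255],[0,0,-0.02,0,0,-0.0435,255],[0,0,-0.02,0,0,-0.0435,255],[0,0,-0.02,0,0,-0.0435,255],[0,0,-0.02,0,0,-0.0435,255],[0,0,0,0,0,0,255]]
  ]
}}

```text
clock: 2.2
tcp_pos: [0.1516, -0.5551, 0.282]
orientation: [0.001, 0.685, 0.729, -0.0]
wrist_force: [-0.3, -0.3, -0.1]
finger_gap: -0.0002
grip_force: 0.0
```

```bash
cat >> h.py <<'E'
def cr(Pw):
    p=np.load("cradle.npy"); return R.from_euler('z',-p[2]).as_matrix()@(np.asarray(Pw)-[p[0],p[1],0])
def st():
    s=env.get_state(); M=q2R(s["orientation"]); p=np.load("cradle.npy")
    x=M[:,0]; print("t",round(s["clock"],2),"cradle tcp",cr(s["tcp_pos"]).round(4),"toolx yaw-90-cradle",round(np.arctan2(x[1],x[0])-np.pi/2-p[2],4),"tilt",M[:,2].round(3),"F",np.round(s["wrist_force"],2),"gap",round(s["finger_gap"],4),"j6",s["joint_pos"][5].round(2))
E
python3 -c "
from h import *
st()"
```

```text
t 2.2 cradle tcp [-0.447  -0.3954  0.282 ] toolx yaw-90-cradle 0.0004 tilt [ 0.    -0.001 -1.   ] F [-0.27 -0.32 -0.06] gap -0.0002 j6 0.06
```

Call:
{"fn": "jog_arm", "kwargs": {
  "increments": [
    [[0.1,0.1375,0,0,0,0,255],[0.1,0.1375,0,0,0,0,255],[0.1,0.1375,0,0,0,0,255],[0.1,0.1375,0,0,0,0,255],[0.1,0.1375,0,0,0,0,255],[0.1,0.1375,0,0,0,0,255],[0.1,0.1375,0,0,0,0,255],[0.1,0.1375,0,0,0,0,255],[0.1,0.1375,0,0,0,0,255],[0.1,0.1375,0,0,0,0,255],[0.1,0.1375,0,0,0,0,255],[0.1,0.1375,0,0,0,0,255],[0.1,0.1375,0,0,0,0,255],[0.1,0.1375,0,0,0,0,255],[0.1,0.1375,0,0,0,0,255],[0.1,0.1375,0.1,0,0,0,255],[0,0,0.2,0,0,0,255],[0,0,0.2,0,0,0,255],[0,0,0.1,0,0,0,255],[0,0,0,0,0,0,255]]
  ]
}}

```text
clock: 4.2
tcp_pos: [0.672, -0.1198, 0.1253]
orientation: [-0.005, 0.686, 0.728, -0.002]
wrist_force: [-0.6, 0.1, -1.3]
finger_gap: 0.0
grip_force: 0.0
```

```bash
python3 -c "
from h import *
st()"
```

```text
t 4.2 cradle tcp [0.0995 0.0065 0.1253] toolx yaw-90-cradle -0.0025 tilt [-0.01   0.003 -1.   ] F [-0.62  0.14 -1.31] gap 0.0 j6 1.22
```

Call:
{"fn": "jog_arm", "kwargs": {
  "increments": [
    [[0,0.012,0,0,0,0,255],[0,0,0,0,0,0,255],[0,0,0.02,0,0,0,255],[0,0,0.02,0,0,0,255],[0,0,0.02,0,0,0,255],[0,0,0,0,0,0,255],[0,0,0,0,0,0,255]]
  ]
}}

```text
clock: 4.9
tcp_pos: [0.6782, -0.1209, 0.1161]
orientation: [-0.0, 0.685, 0.729, -0.0]
wrist_force: [0.1, 0.9, 0.6]
finger_gap: -0.0001
grip_force: 0.0
```

```bash
python3 - <<'E'
from h import *
st()
for n in("scene","top"):
    c=cams.read_camera(n); r=spotter.landmark_of("blank",n); print(n,[(cr(onz(c,x["uv"],.081)).round(4).tolist(),x["conf"]) for x in r[:1]])
    if n=="scene": cv2.imwrite("pics/s1.png",cv2.resize(c["pixels"][200:380,150:350,::-1],None,fx=3,fy=3))
E
```

```text
t 4.9 cradle tcp [0.1056 0.0051 0.1161] toolx yaw-90-cradle -0.0001 tilt [-0.001  0.    -1.   ] F [0.08 0.88 0.57] gap -0.0001 j6 1.22
scene []
top [([0.0888, 0.0019, 0.081], 0.6)]
```

View pics/s1.png

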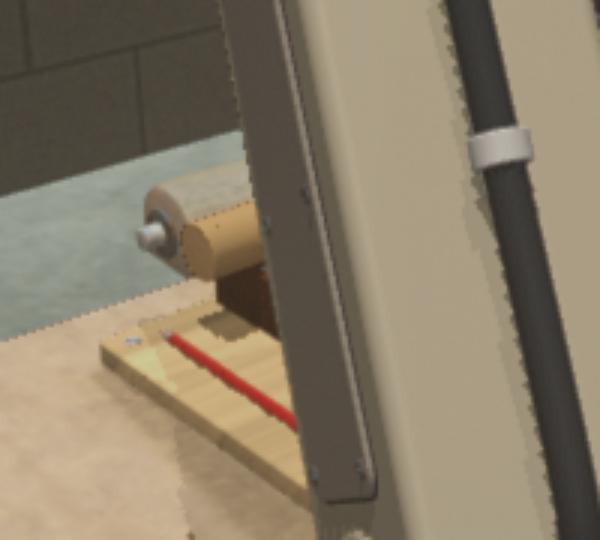

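Call:
{"fn": "jog_arm", "kwargs": {
  "increments": [
    [[0,-0.02,0.02,0,0,0,255],[0,0,0.02,0,0,0,255],[0,0,0.012,0,0,0,255],[0,0,0.004,0,0,0,255],[0,0,0,0,0,0,255]]
  ]
}}

```text
clock: 5.6
tcp_pos: [0.6735, -0.1212, 0.1021]
orientation: [-0.0, 0.685, 0.729, -0.0]
wrist_force: [-0.9, -0.2, 0.9]
finger_gap: 0.0001
grip_force: 0.0
```

Call:
{"fn": "jog_arm", "kwargs": {
  "increments": [
    [[0,0,0.004,0,0,0,255],[0,0,0,0,0,0,255],[0,0,0,0,0,0,255]]
  ]
}}

```text
clock: 5.9
tcp_pos: [0.6739, -0.1212, 0.1018]
orientation: [0.0, 0.685, 0.729, 0.0]
wrist_force: [0.0, 0.5, 2.4]
finger_gap: -0.0
grip_force: 1.5
```

Call:
{"fn": "jog_arm", "kwargs": {
  "increments": [
    [[0,0,0.006,0,0,0,255],[0,-0.016,0,0,0,0,255],[0,-0.024,0,0,0,0,255],[0,-0.028,0,0,0,0,255],[0,-0.028,0,0,0,0,255],[0,-0.028,0,0,0,0,255],[0,-0.028,0,0,0,0,255],[0,-0.016,0,0,0,0,255]]
  ]
}}

```text
clock: 6.7
tcp_pos: [0.6316, -0.1239, 0.101]
orientation: [0.001, 0.685, 0.729, 0.0]
wrist_force: [-1.0, 0.9, 3.3]
finger_gap: -0.0
grip_force: 2.2
```

```bash
cat > look.py <<'E'
from h import *
st()
c=cams.read_camera("top"); r=spotter.cut_out("blank","top")
for x in r[:2]:
    ct,_=cv2.findContours(x["region"].astype(np.uint8),0,1); k=max(ct,key=cv2.contourArea)
    print(round(x["conf"],2),np.array([cr(onz(c,p,.085)) for p in cv2.boxPoints(cv2.minAreaRect(k))])[:,:2].round(4).tolist())
r=spotter.landmark_of("blank","top"); print([(cr(onz(c,x["uv"],.081)).round(4).tolist(),round(x["conf"],2)) for x in r[:2]])
import sys
if len(sys.argv)>1: cv2.imwrite(f"pics/{sys.argv[1]}.png",cv2.resize(c["pixels"][165:330,195:405,::-1],None,fx=3.5,fy=3.5,interpolation=cv2.INTER_CUBIC))
E
python3 look.py t1
```

```text
t 6.7 cradle tcp [0.059 0.005 0.101] toolx yaw-90-cradle 0.0002 tilt [ 0.002 -0.    -1.   ] F [-1.04  0.85  3.31] gap -0.0 j6 1.19
0.75 [[0.0181, 0.0115], [0.0169, -0.0029], [-0.0593, 0.003], [-0.0581, 0.0171]]
0.73 [[0.0914, -0.0029], [0.0938, -0.0998], [0.0493, -0.1002], [0.0471, -0.0042]]
[([0.0704, 0.0012, 0.081], 0.75)]
```

View pics/t1.png

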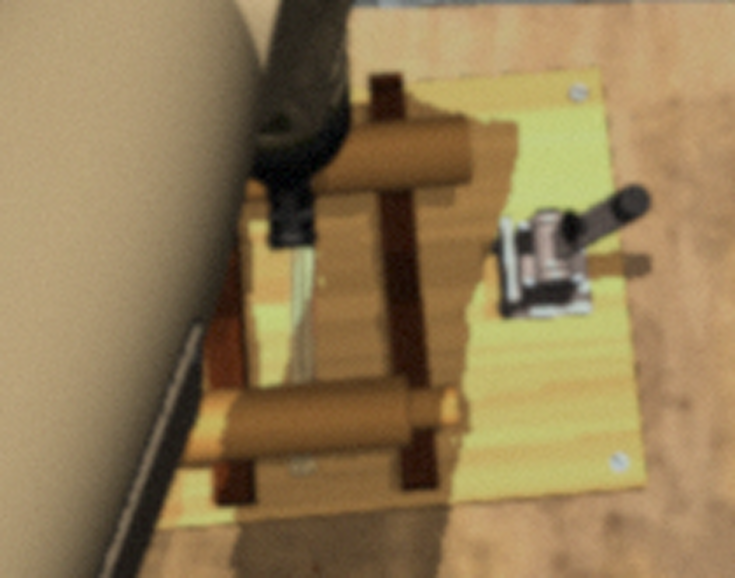

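Blank rolled parallel to x≈0.0705. Lift, return, look.

Call:
{"fn": "jog_arm", "kwargs": {
  "increments": [
    [[0,0,-0.04,0,0,0,255],[0,0.048,0,0,0,0,255],[0,0.048,0,0,0,0,255],[0,0,0.02,0,0,0,255],[0,0,0,0,0,0,255]]
  ]
}}

```text
clock: 7.35
tcp_pos: [0.6547, -0.1221, 0.1035]
orientation: [-0.001, 0.685, 0.729, -0.001]
wrist_force: [-0.7, -0.1, 0.2]
finger_gap: 0.0001
grip_force: 0.0
```

```bash
python3 look.py
```

```text
t 7.35 cradle tcp [0.0821 0.0053 0.1035] toolx yaw-90-cradle 0.0003 tilt [-0.002  0.    -1.   ] F [-0.69 -0.09  0.17] gap 0.0001 j6 1.2
0.74 [[-0.0583, 0.0955], [-0.0585, -0.0785], [-0.1017, -0.0782], [-0.1015, 0.0943]]
0.59 [[0.0917, -0.0056], [0.0917, -0.0983], [0.049, -0.0977], [0.0492, -0.0058]]
[([0.0693, -0.0034, 0.081], 0.97), ([-0.0877, 0.0263, 0.081], 0.15)]
```

Call:
{"fn": "jog_arm", "kwargs": {
  "increments": [
    [[0,0,0.012,0,0,0,255],[0,0,0.008,0,0,0,255],[0,0,0,0,0,0,255],[0,-0.016,0,0,0,0,255],[0,-0.024,0,0,0,0,255],[0,-0.028,0,0,0,0,255],[0,-0.028,0,0,0,0,255],[0,-0.028,0,0,0,0,255],[0,-0.028,0,0,0,0,255],[0,-0.024,0,0,0,0,255],[0,0,-0.04,0,0,0,255],[0,0.048,0,0,0,0,255],[0,0.048,0,0,0,0,255],[0,0,0.02,0,0,0,255],[0,0,0,0,0,0,255]]
  ]
}}

```text
clock: 9.0
tcp_pos: [0.6347, -0.1234, 0.1036]
orientation: [-0.001, 0.685, 0.729, -0.001]
wrist_force: [0.4, -0.3, -0.1]
finger_gap: -0.0003
grip_force: 0.0
```

```bash
python3 look.py
```

```text
t 9.0 cradle tcp [0.0621 0.0053 0.1036] toolx yaw-90-cradle 0.0002 tilt [-0.002  0.    -1.   ] F [ 0.35 -0.27 -0.07] gap -0.0003 j6 1.19
0.71 [[0.0647, -0.004], [0.0646, -0.1005], [0.0219, -0.0999], [0.0221, -0.0042]]
[([0.0408, -0.0101, 0.081], 0.83)]
```

Call:
{"fn": "jog_arm", "kwargs": {
  "increments": [
    [[0,-0.032,0,0,0,0,255],[0,0,0.012,0,0,0,255],[0,0,0.008,0,0,0,255],[0,0,0,0,0,0,255],[0,-0.016,0,0,0,0,255],[0,-0.024,0,0,0,0,255],[0,-0.028,0,0,0,0,255],[0,-0.028,0,0,0,0,255],[0,-0.028,0,0,0,0,255],[0,-0.028,0,0,0,0,255],[0,-0.024,0,0,0,0,255],[0,0,-0.04,0,0,0,255],[0,0.048,0,0,0,0,255],[0,0.048,0,0,0,0,255],[0,0,0.02,0,0,0,255],[0,0,0,0,0,0,255]]
  ]
}}

```text
clock: 10.75
tcp_pos: [0.607, -0.1252, 0.1039]
orientation: [-0.001, 0.685, 0.729, -0.0]
wrist_force: [-0.9, 0.2, 0.9]
finger_gap: -0.0
grip_force: 0.0
```

```bash
python3 look.py
```

```text
t 10.75 cradle tcp [0.0343 0.0052 0.1039] toolx yaw-90-cradle 0.0003 tilt [-0.002  0.    -1.   ] F [-0.88  0.2   0.94] gap -0.0 j6 1.18
[([-0.0032, 0.0018, 0.081], 0.58), ([-0.0022, -0.1122, 0.081], 0.31)]
```

Call:
{"fn": "jog_arm", "kwargs": {
  "increments": [
    [[0,0,-0.132,0,0,0,255],[0,0,-0.132,0,0,0,255],[0.135,-0.034,0,0,0,0,255],[0.135,-0.034,0,0,0,0,255],[0.135,-0.034,0,0,0,0,255],[0.135,-0.034,0,0,0,0,255],[0,0,0,0,0,0,255],[0,0,0,0,0,0,255]]
  ]
}}

```text
clock: 11.7
tcp_pos: [0.5649, 0.0078, 0.1711]
orientation: [0.0, 0.684, 0.729, -0.0]
wrist_force: [0.8, -0.5, -0.1]
finger_gap: -0.0003
grip_force: 0.0
```

```bash
python3 look.py t2
```

```text
t 11.7 cradle tcp [0.0006 0.1405 0.1711] toolx yaw-90-cradle 0.0017 tilt [ 0.    -0.001 -1.   ] F [ 0.77 -0.53 -0.07] gap -0.0003 j6 1.38
0.74 [[0.0205, 0.1026], [0.0224, -0.1016], [-0.022, -0.1014], [-0.0237, 0.101]]
[([-0.0047, -0.001, 0.081], 0.77)]
```

View pics/t2.png

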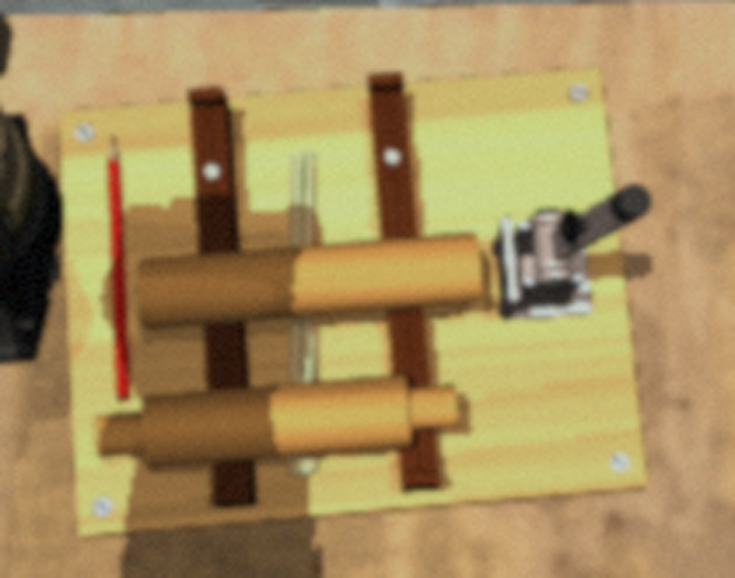

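Call:
{"fn": "jog_arm", "kwargs": {
  "increments": [
    [[0,0,0.1,0,0,0,255],[0,0,0.1,0,0,0,255],[0,0,0.1,0,0,0,255],[0,0,0.1,0,0,0,255],[0,0,0,0,0,0,255],[-0.05,0,0,0,0,0,255],[-0.05,0,0,0,0,0,255],[-0.012,0,0,0,0,0,255],[-0.012,0,0,0,0,0,255],[-0.012,0,0,0,0,0,255],[0,0,0,0,0,0,255]]
  ]
}}

```text
clock: 12.95
tcp_pos: [0.5677, -0.0272, 0.0713]
orientation: [0.001, 0.685, 0.729, -0.0]
wrist_force: [-0.4, 0.0, 0.2]
finger_gap: -0.0002
grip_force: 0.0
```

Call:
{"fn": "jog_arm", "kwargs": {
  "increments": [
    [[-0.01,0,0,0,0,0,255],[-0.01,0,0,0,0,0,255],[0,0,0,0,0,0,255]]
  ]
}}

```text
clock: 13.25
tcp_pos: [0.5676, -0.0317, 0.0708]
orientation: [-0.0, 0.685, 0.729, -0.0]
wrist_force: [-0.0, 2.7, 0.7]
finger_gap: -0.0003
grip_force: 1.1
```

```bash
python3 look.py
```

```text
t 13.25 cradle tcp [0.0008 0.101  0.0708] toolx yaw-90-cradle 0.0002 tilt [-0. -0. -1.] F [-0.04  2.68  0.66] gap -0.0003 j6 1.31
0.58 [[0.0207, 0.09], [0.0203, -0.111], [-0.0218, -0.1102], [-0.0212, 0.0891]]
0.34 [[0.1257, 0.1513], [0.1229, -0.2072], [-0.1417, -0.1958], [-0.1374, 0.144]]
[([-0.0001, -0.0111, 0.081], 0.57), ([0.0154, -0.3213, 0.081], 0.38)]
```

Call:
{"fn": "jog_arm", "kwargs": {
  "increments": [
    [[-0.008,0,0,0,0,0,255],[-0.008,0,0,0,0,0,255],[0,0,0,0,0,0,255]]
  ]
}}

```text
clock: 13.7
tcp_pos: [0.5678, -0.0353, 0.0707]
orientation: [-0.0, 0.685, 0.729, 0.0]
wrist_force: [-0.8, 4.3, 1.0]
finger_gap: 0.0
grip_force: 2.2
```

Call:
{"fn": "jog_arm", "kwargs": {
  "increments": [
    [[-0.008,0,0,0,0,0,255],[0,0,0,0,0,0,255],[0,0,0,0,0,0,255]]
  ]
}}

```text
clock: 14.0
tcp_pos: [0.5678, -0.0354, 0.0707]
orientation: [-0.002, 0.684, 0.729, 0.002]
wrist_force: [0.1, 11.1, 3.3]
finger_gap: 0.0006
grip_force: 5.4
```

Call:
{"fn": "jog_arm", "kwargs": {
  "increments": [
    [[0.04,0,0,0,0,0,255],[0.12,0,0,0,0,0,255],[0,0,-0.168,0,0,0,255],[0,0,-0.168,0,0,0,255],[0,0,-0.168,0,0,0,255],[0,0,-0.168,0,0,0,255],[0,0,-0.168,0,0,0,255],[-0.15,0,0,0,0,0,255],[-0.15,0,0,0,0,0,255],[-0.15,0,0,0,0,0,255],[-0.15,0,0,0,0,0,255],[-0.15,0,0,0,0,0,255],[-0.15,0,0,0,0,0,255],[-0.15,0,0,0,0,0,255],[-0.15,0,0,0,0,0,255],[-0.15,0,0,0,0,0,255],[-0.15,0,0,0,0,0,255],[0,0,0,0,0,0,255],[0,0,0,0,0,0,255]]
  ]
}}

```text
clock: 15.9
tcp_pos: [0.5884, -0.3733, 0.2796]
orientation: [-0.001, 0.685, 0.728, -0.001]
wrist_force: [0.5, 0.0, 0.3]
finger_gap: 0.0002
grip_force: 0.0
```

```bash
python3 look.py t3
```

```text
t 15.9 cradle tcp [ 2.000e-04 -2.413e-01  2.796e-01] toolx yaw-90-cradle -0.0021 tilt [-0.002  0.    -1.   ] F [0.48 0.03 0.35] gap 0.0002 j6 0.83
0.83 [[0.0209, 0.0875], [0.0205, -0.0961], [-0.0218, -0.0955], [-0.0212, 0.0865]]
[([-0.0007, -0.0162, 0.081], 0.59), ([-0.0037, 0.0032, 0.081], 0.23)]
```

View pics/t3.png

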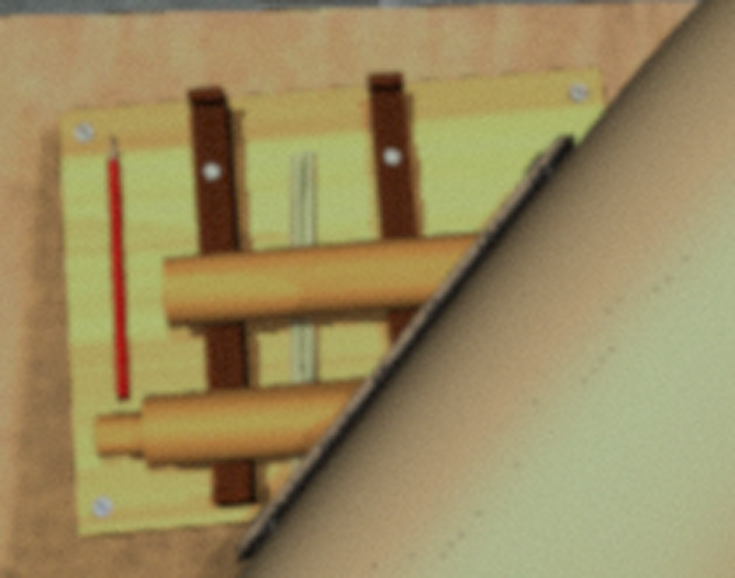

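Call:
{"fn": "jog_arm", "kwargs": {
  "increments": [
    [[0,0,0.126,0,0,0,255],[0,0,0.126,0,0,0,255],[0,0,0.126,0,0,0,255],[0,0,0,0,0,0,255],[0.06,0,0,0,0,0,255],[0.06,0,0,0,0,0,255],[0.06,0,0,0,0,0,255],[0.03,0,0,0,0,0,255],[0.03,0,0,0,0,0,255],[0.03,0,0,0,0,0,255],[0.03,0,0,0,0,0,255],[0.03,0,0,0,0,0,255],[0,0,0,0,0,0,255]]
  ]
}}

```text
clock: 17.35
tcp_pos: [0.5837, -0.2885, 0.1862]
orientation: [-0.0, 0.684, 0.729, 0.0]
wrist_force: [0.1, 0.4, 1.3]
finger_gap: -0.0
grip_force: 0.0
```

Call:
{"fn": "jog_arm", "kwargs": {
  "increments": [
    [[0.03,0,0,0,0,0,255],[0.03,0,0,0,0,0,255],[0.03,0,0,0,0,0,255],[0.03,0,0,0,0,0,255],[0.03,0,0,0,0,0,255],[0.03,0,0,0,0,0,255],[0.03,0,0,0,0,0,255],[0.03,0,0,0,0,0,255],[0.03,0,0,0,0,0,255],[0,0,0,0,0,0,255],[0,0,0,0,0,0,255],[0,0,0,0,0,0,255]]
  ]
}}

```text
clock: 18.55
tcp_pos: [0.5797, -0.2225, 0.1863]
orientation: [0.0, 0.685, 0.729, -0.0]
wrist_force: [0.1, -0.4, 0.4]
finger_gap: -0.0001
grip_force: 0.0
```

Call:
{"fn": "jog_arm", "kwargs": {
  "increments": [
    [[0,0,-0.1,0,0,0,255],[0,0,-0.16,0,0,0,255],[0,0,-0.16,0,0,0,255],[-0.16,0,0,0,0,0,255],[-0.16,0,0,0,0,0,255],[-0.16,0,0,0,0,0,255],[-0.16,-0.1,0,0,0,0,255],[-0.16,-0.1,0,0,0,0,255],[-0.1,-0.15,0,0,0,0,255],[-0.1,-0.15,0,0,0,0,255],[0,-0.18,0,0,0,0,255],[0,-0.18,0,0,0,0,255],[0,-0.18,0,0,0,0,255],[0,-0.18,0,0,0,0,255],[0,-0.18,0,0,0,0,255],[0,-0.18,0,0,0,0,255],[0,0,0,0,0,0,255],[0,0,0,0,0,0,255]]
  ]
}}

```text
clock: 20.35
tcp_pos: [0.1998, -0.497, 0.2916]
orientation: [0.0, 0.686, 0.728, -0.0]
wrist_force: [0.7, 0.3, 0.4]
finger_gap: 0.0002
grip_force: 0.0
```

```bash
python3 look.py t4; python3 - <<'E'
from h import *
c=cams.read_camera("scene"); cv2.imwrite("pics/s4.png",cv2.resize(c["pixels"][200:400,150:400,::-1],None,fx=3,fy=3))
E
```

```text
t 20.35 cradle tcp [-0.3954 -0.3404  0.2916] toolx yaw-90-cradle -0.0031 tilt [ 0.    -0.001 -1.   ] F [0.7  0.35 0.44] gap 0.0002 j6 0.17
0.59 [[0.0209, 0.0881], [0.0225, -0.1143], [-0.0227, -0.1139], [-0.0241, 0.0867]]
[([-0.0044, -0.0144, 0.081], 0.94), ([0.0014, -0.0349, 0.081], 0.23)]
```

View pics/t4.png

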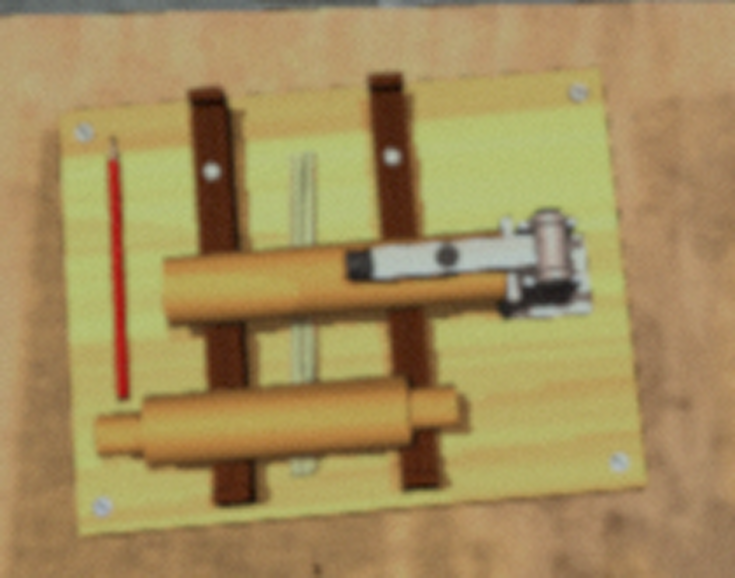

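The keeper (knob at crop (358,265)) lies on the blank. The blank's right end meets the stop at about (507,280), and the rung and pencil haven't moved. I'll let it settle, then hand in.

Call:
{"fn": "jog_arm", "kwargs": {
  "increments": [
    [[0,0,0,0,0,0,255],[0,0,0,0,0,0,255],[0,0,0,0,0,0,255],[0,0,0,0,0,0,255],[0,0,0,0,0,0,255],[0,0,0,0,0,0,255],[0,0,0,0,0,0,255],[0,0,0,0,0,0,255],[0,0,0,0,0,0,255],[0,0,0,0,0,0,255]]
  ]
}}

```text
clock: 21.55
tcp_pos: [0.201, -0.4965, 0.2913]
orientation: [0.0, 0.685, 0.729, -0.0]
wrist_force: [-0.5, -0.5, 0.3]
finger_gap: -0.0004
grip_force: 0.0
```

```bash
python3 -c "
from h import *
print(ticket.hand_in())"
```

```text
the job is handed in; nothing more can be done
None
```

I rolled the blank into the notches, butted it against the stop and brought the keeper down on it, then handed the job in at about 21.6 s; the last top picture shows all three done and the rung unmoved, but the hand-in returned no verdict.

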